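Shut the loaded test fixtures and start the board test

ROBOT

A 7-joint arm with a two-finger parallel gripper is mounted at the origin on the work surface. World frame = base frame: x ahead of the robot, y to its left, z up, the work surface at z = 0. Lengths are in m, angles in rad, forces in N, time in s.
With the tool pointing down it reaches from about 0.425 to 0.925 m from the base axis. Payload 6.8 kg.
Tool frame: the origin (TCP) lies between the finger pads; the fingertips stand r.tcp_to_tips ahead of it and the grasp point (between the pads) is the TCP (r.tcp_to_tips is the distance from the TCP to the fingertips, in m); z points along the fingers, y is the line along which they close (so a half turn about z gives the same grasp; the last joint's range is limited). The gripper opens to 85 mm and grips with 20 to 120 N. Pads are 22 mm wide; open, the fingers measure 114 mm over their backs; the gripper's body (76 mm by 85 mm) begins 54 mm behind the grasp point. The pads swing forward as they close: fully open they stand 13 mm farther back than shut.
Start: joints at [-1.227, 0.477, 0.022, 1.555, -0.011, 1.109, -0.083], TCP at [0.295, 0.607, 0.25] pointing down, gripper open.
Joint ranges: [-2.96, 2.96], [-0.34, 2.1], [-1.41, 1.46], [0.24, 2.44], [-1.37, 4.51], [0.17, 1.92], [-2.96, 2.96]. Speed limits (rad/s): [2.39, 2.39, 3.14, 3.14, 3.14, 3.14, 3.14].

INTERFACE

Orientations are given as a rotation vector (axis times angle).
In Python, from bench import r gives the robot as it stands.
- The arm moves only by the tool servo_tool, never from a script. Its argument "commands" is a list of rows, each a list of 2 entries, a list of its own where there are three numbers: the shift along the tool's x, y, z normalised to -1 to 1, where 1 is 250 mm, then the turn, a rotation vector about the tool's x, y, z normalised to -1 to 1, where 1 is 90 degrees. In form: [[[dx, dy, dz], [ax, ay, az]], ...]. A call has 1 to 20 rows; each row is the pose to reach, as a shift and turn from the pose commanded when the call began, along the tool's axes at that moment; what a row does not reach only later rows make up. A row lasts 1/10 s, in which the tool goes at most 50 mm and 8.59 degrees, less where a joint would pass 70% of its speed; a pose out of reach is approached as far as the arm can. A call with a number of a shift or a turn outside -1 to 1 is refused whole. A call with a gripper value outside its range is refused whole. "claw" is the closure, from 0 (fully open) to 1 (shut), set as the call begins (left out, the last holds). The fingers move at their own pace and stop on an object; "squeeze" is the grip in N (left out, the last holds). Time passes only in rows, so rows that repeat a pose let the fingers close. It gives the time, the measured TCP pose, the force, the opening and the grip force at its end, in the units of the state.
- r.get_obs(): the state, without advancing time (a new reading comes with each control period).
- r.grab_frame(name): name is "side" or "top" or "wrist"; returns (picture, depth): 384x512x3 uint8, red, green, blue; 384x512 float32, m along the optical axis (not along the pixel's ray), 0 where there is no reading.
- r.camera_model(name): a dict with "fx", "fy", "cx", "cy" (pixels), "k1" (the pictures are not rectified: a ray, as slopes to the right and down, at radius r is drawn at 1 + k1 r^2 times it, then the intrinsics apply), "extrinsics" (4x4, takes a point from camera to world coordinates); the wrist camera has in their place "hand_eye" (4x4, takes a point from camera to tool coordinates, whose origin is the TCP and whose axes are the flange's). Camera axes: x right, y down, z forward; pixel columns grow to the right and rows downward; lengths in m; the calibration is good to about 2 mm. A picture is of the moment at which its call begins: read the wrist's pose just before it. camera_model takes no time and is no camera call.
- r.hand_in(): hands the job in; it is judged then, once.
Trained networks look in the newest picture that a camera, given by its name, has taken for a name from the list of things; names that differ only in an ending like _2 or _b are one class to them, and where a whole thing is asked for, a point or a joint stands for the part that bears it (a point fixed in the world has none). Each returns a list of dicts, best first, with "confidence" (0 to 1); they miss things now and then, are a little off and sometimes report something else, mostly with a low value. They report only what shows in the picture. A call takes as long as a camera call.
- r.boxes_of(camera, target): "uv" ([column, row] in pixels, amid what is visible of it).
- r.mark_of(camera, target): "uv" ([column, row] in pixels: a listed point, or the origin of a listed thing).
The state is a dict: "clock": time; "joints": joint angles; "qvel": joint speeds; "tau": joint torques, N m; "tcp_pos": TCP position; "orientation": TCP orientation; "contact_force": force on the tool from outside, world axes, zero at the start; "moment": the same for the moment, N m; "grip_width": finger opening in m; "gripper_force": force on a finger pad.
Only numpy, scipy, OpenCV 4.12 (cv2) and the standard library are available. Lean on these libraries where they do the work, as an engineer would, in place of code of your own. Each camera call takes 0.05 s, during which the arm holds its last target. There are 200 camera calls.

TASK

Two of the three board test fixtures on the bench hold a circuit board: swing the cover of each of these two over and press it down gently, only as hard as it takes, until its catch snaps and holds it flush by itself. When both are shut, press the start button on the control box fully down and let it come up again. Leave the empty fixture's cover standing open and do not disturb the tools and other things on the bench.

Things in the scene. Friction and masses are not known exactly. Their poses are not given: they have to be found in the camera images.
- fixture_a: Loaded test fixture (green circuit board in its black head). Foot plate 140 x 100 x 12 mm, fixed. Origin: centre of the foot's underside; front (catch side) to its -x. Hinge axis along its y, at x = +50 mm, 50 to 80 mm above the bench: the head's height is set differently on each fixture and is NOT reported.
- fixture_b: The other loaded test fixture (green circuit board in its head); same build as fixture_a, its head height set on its own and not reported. Pressing either fixture with more than 65 N would break its board.
- fixture_spare: Spare fixture, same build, with NO board in it (only rows of small brass pins on the bare black head). Its cover stays open.
- cover_a (a joint): Opening angle of fixture_a's cover, rad: 0 shut (level), pi/2 upright, more leans back past the hinge (limit 1.95). Grey plate with a clear window, 80 mm wide, 105 mm from hinge axis to free edge, plus a tab 36 mm wide, 12 mm long; underside on the axis, top face 8 mm above it. Stiff hinge: stays put at about 1.1 to 1.75 rad, 1 to 4 N at the edge moves it.
- cover_b (a joint): Same for fixture_b. For all covers: a spring lifts a cover that is let go unlatched to about 0.5 rad. From about 0.16 rad a nose under the tab meets a spring catch: pressed 80 to 100 mm from the hinge this takes up to some 11 to 15 N (most at about 0.12 rad), eases off below 0.1 rad and, under about 0.05 rad, the catch pulls the cover home to 0 on firm pads and holds it.
- cover_spare (a joint): Opening angle of the spare fixture's cover, rad; same build. It stands open and must stay open.
- control_box: Grey control box, 110 x 90 mm, 45 mm high, fixed to the bench; origin under its centre. The start button is on its top.
- start_top (a point): Centre of the top face of the start button, a round grey push button of 36 mm diameter in a black collar (52 mm across, 12 mm high) on the control box; its top face is 64 mm above the bench when up.
- start (a joint): How far the start button is pressed, m: 0 = up, 0.007 = fully down. Spring: begins to move at about 2 N, fully down at 6 N; comes up by itself when let go.
- tip_stand: Bystander: grey soldering-tip stand, 100 x 75 mm block 30 mm high with four thin upright tips to 75 mm; origin under its centre.
- tin: Bystander: small open metal tin, 64 mm across, 26 mm high; origin under its centre.
- screwdriver: Bystander: screwdriver lying on the bench, 170 mm long, handle towards its own -x.
- flashlight: Bystander: black torch standing upright, 36 mm across, 120 mm high; origin under its centre.
- pliers: Bystander: pliers lying flat, 130 mm long, 18 mm high.
- flux_jar: Bystander: amber jar, 48 mm across, 55 mm high; origin under its centre.

How it is judged:
On the way, in this order (a step that is already met when the one before it is completed fails the run):
1. one loaded fixture's cover is shut, held by its catch with the robot off it (((value of joint cover_a below 0.025 rad and contact force between each of the arm, the fingers and fixture_a below 0.5 N) or (value of joint cover_b below 0.025 rad and contact force between each of the arm, the fingers and fixture_b below 0.5 N))), for 0.2 s.
2. both loaded fixtures' covers are shut, held by their catches with the robot off them (value of joint each of cover_a, cover_b below 0.025 rad and contact force between each of the arm, the fingers and fixture_a below 0.5 N and contact force between each of the arm, the fingers and fixture_b below 0.5 N), for 0.2 s.
3. the start button is pressed fully down with both covers shut (value of joint start above 0.0055 m and value of joint each of cover_a, cover_b below 0.025 rad), for 0.05 s.
At the end, for the whole second after the job is handed in: Both loaded fixtures' covers are latched (within 0.025 rad of flush), the robot off them; the start button, since pressed over 5.5 mm of its 7 mm, is up again within 1 mm; the spare cover stands open (over 1.0 rad); no bystander moved over 30 mm (all of step 2 and value of joint start below 0.001 m and value of joint cover_spare above 1 rad); the robot touches nothing.
It fails at once if the start button is pressed before both loaded fixtures are shut (value of joint start above 0.003 m and value of joint any of cover_a, cover_b above 0.05 rad).
It fails at once if the spare fixture's cover is swung down (below 1.0 rad) (value of joint cover_spare below 1 rad).
It fails at once if a loaded fixture is pressed with more than 65 N (contact force between any of the arm, the fingers and fixture_a above 65 N or contact force between any of the arm, the fingers and fixture_b above 65 N).
It fails at once if a bystander is moved by more than 30 mm or tipped (distance of any of tip_stand, tin, screwdriver, flashlight, pliers, flux_jar from where it was at the start of the episode above 0.03 m or angle between any of flashlight, flux_jar, tin, tip_stand's own z axis and vertical above 0.5 rad).
It also fails if it takes over 67 s, if anything falls off the work surface, if the arm or the gripper's body presses on something with over 40 N, if the wrist force passes 120 N, or if a joint passes its speed limit or range.

## Working session

There is one attempt and no reset: what is moved stays moved. The work goes in short steps, Python scripts to look and compute and a tool call to move; the robot and the scene stay as the last step left them, time stands still between calls to the robot, and variables do not carry over. Pictures are saved under pics/ and viewed, at most 10 in all, crops included, and the job is handed in when it is done.

Besides the shell and the picture viewer there is one more tool, called after "Request:" as a command line: name --argument value ..., lists and objects as JSON in quotes. servo_tool: Moves the arm, as the interface text tells. Scaled input: -1 to 1 covers 250 mm each way for a shift and 90 degrees each way for a turn. Its arguments: {"type":"object","properties":{"commands":{"type":"array"},"claw":{"type":"number"},"squeeze":{"type":"number"}},"required":["commands"]}

```bash
mkdir -p pics; ls; python3 - <<'E'
from bench import r
import cv2,numpy as np
o=r.get_obs();print(o['clock'],o['tcp_pos'],o['orientation'],o['contact_force'],r.tcp_to_tips)
for c in ("side","top"):
    p,d=r.grab_frame(c);cv2.imwrite(f"pics/{c}0.png",p[:,:,::-1]);np.save(f"pics/{c}0.npy",d);np.save(f"pics/{c}0rgb.npy",p)
    print(c,{k:np.round(v,3).tolist() for k,v in r.camera_model(c).items()})
    for t in ("fixture_a","fixture_spare","control_box","start_top","tip_stand","flashlight","flux_jar","tin"):
        print(t,[(np.round(m['uv']).tolist(),round(m['confidence'],2)) for m in r.mark_of(c,t)])
print(r.camera_model("wrist"))
E
```

```text
pics
0.0 [0.29442875 0.60676289 0.24931061] [-7.03547376e-01 -3.06149152e+00  2.88584521e-03] [-0.61704557 -0.51714441  0.18053721] 0.019
side {'fx': 462.997, 'fy': 462.997, 'cx': 265.714, 'cy': 199.737, 'k1': 0.007, 'extrinsics': [[0.991, -0.109, 0.08, 0.436], [-0.134, -0.729, 0.672, -0.938], [-0.015, -0.676, -0.737, 1.099], [0.0, 0.0, 0.0, 1.0]]}
fixture_a [([258.0, 209.0], 0.93), ([258.0, 168.0], 0.83)]
fixture_spare [([282.0, 259.0], 0.87)]
control_box [([238.0, 331.0], 0.87)]
start_top [([231.0, 323.0], 0.5)]
tip_stand [([219.0, 140.0], 0.75)]
flashlight [([320.0, 166.0], 0.72)]
flux_jar [([336.0, 201.0], 0.68)]
tin [([211.0, 197.0], 0.81), ([219.0, 241.0], 0.37)]
top {'fx': 377.208, 'fy': 377.208, 'cx': 260.878, 'cy': 189.663, 'k1': -0.119, 'extrinsics': [[-0.017, -0.995, 0.099, 0.463], [-0.999, 0.02, 0.028, -0.013], [-0.03, -0.098, -0.995, 1.148], [0.0, 0.0, 0.0, 1.0]]}
fixture_a [([200.0, 197.0], 0.95), ([262.0, 207.0], 0.63), ([259.0, 129.0], 0.41)]
fixture_spare [([322.0, 189.0], 0.78)]
control_box [([393.0, 238.0], 0.81)]
start_top [([405.0, 242.0], 0.6)]
tip_stand [([148.0, 242.0], 0.77), ([298.0, 253.0], 0.62)]
flashlight [([204.0, 133.0], 0.52)]
flux_jar [([258.0, 126.0], 0.72)]
tin [([235.0, 257.0], 0.72)]
{'fx': 314.29509365905625, 'fy': 314.29509365905625, 'cx': 257.5022831386704, 'cy': 192.8931432673363, 'k1': -0.05986432390714458, 'hand_eye': array([[-7.02258140e-05, -9.57483842e-01, -2.88486892e-01,
         7.41634592e-02],
       [ 9.99999997e-01, -6.22747393e-05, -3.67391292e-05,
         1.09346802e-03],
       [ 1.72116767e-05, -2.88486893e-01,  9.57483844e-01,
        -1.24756494e-01],
       [ 0.00000000e+00,  0.00000000e+00,  0.00000000e+00,
         1.00000000e+00]])}
```

```bash
python3 - <<'E'
import cv2
for c in ("side","top"):
    p=cv2.imread(f"pics/{c}0.png")
    cr=p[70:370,120:460] if c=="side" else p[90:300,110:460]
    cv2.imwrite(f"pics/{c}0c.png",cv2.resize(cr,None,fx=2,fy=2,interpolation=cv2.INTER_CUBIC))
E
```

```text
(no output)
```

View pics/side0c.png

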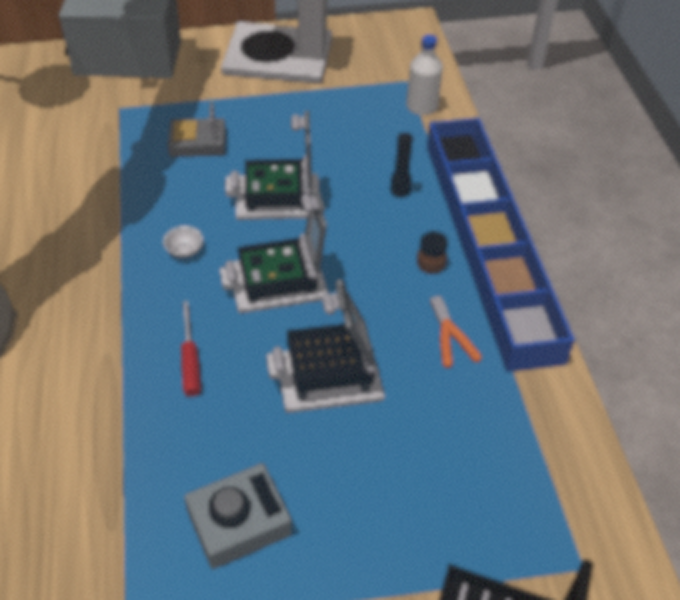

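View pics/top0c.png

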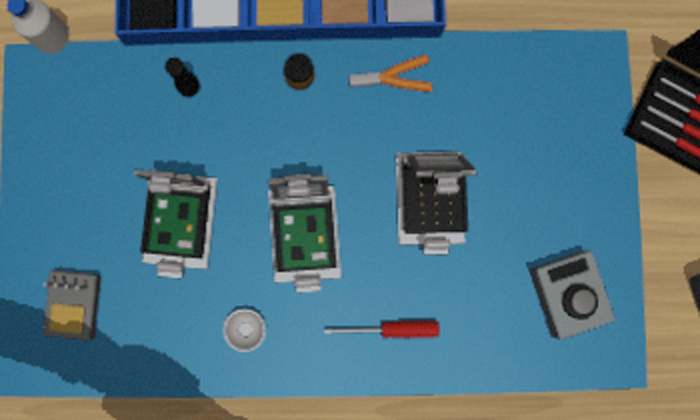

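The side view shows the loaded fixtures at crop (270,185) and (275,265), the spare at (325,360) and the box at (240,510). In the top view they are at (178,215), (305,230), (435,200) and (572,295). The catches face the robot and the hinges are on the far side. Next I'll measure with the depth images.

```bash
cat > h.py <<'E'
import numpy as np,cv2
from bench import r
def cloud(c,d,pose=None):
    m=r.camera_model(c)
    v,u=np.mgrid[0:384,0:512].astype(float)
    x=(u-m['cx'])/m['fx'];y=(v-m['cy'])/m['fy'];X,Y=x.copy(),y.copy()
    for _ in range(8):
        f=1+m['k1']*(X*X+Y*Y);X,Y=x/f,y/f
    P=np.stack([X*d,Y*d,d],-1);E=m['extrinsics']
    W=P@E[:3,:3].T+E[:3,3];W[d==0]=np.nan
    return W
E
python3 - <<'E'
from h import *
C={}
for c in("side","top"):
    d=np.load(f"pics/{c}0.npy");p=np.load(f"pics/{c}0rgb.npy");W=cloud(c,d);C[c]=(W,p)
    hsv=cv2.cvtColor(p,cv2.COLOR_RGB2HSV)
    g=cv2.inRange(hsv,(45,60,30),(80,255,255))
    n,L,S,cc=cv2.connectedComponentsWithStats(cv2.morphologyEx(g,cv2.MORPH_CLOSE,np.ones((5,5))))
    for i in range(1,n):
        if S[i,4]>200:
            q=W[L==i];q=q[~np.isnan(q[:,0])];rc=cv2.minAreaRect(q[:,:2].astype(np.float32))
            print(c,cc[i].round(),"mean",q.mean(0).round(4),"med z",np.median(q[:,2]).round(4),"rect",np.round(rc[0],4),np.round(rc[1],3),round(rc[2],1))
    tab=W[np.isfinite(W[...,0])]
    print(c,"mat z",np.median(tab[(tab[:,0]>.4)&(tab[:,0]<.7)&(abs(tab[:,1])<.3)][:,2]).round(4))
    q=tab
    # tall things
    k=(W[...,2]>.1)&(W[...,2]<.25)&(W[...,0]>.4)&(W[...,0]<.75)&(abs(W[...,1])<.4)
    n,L,S,cc=cv2.connectedComponentsWithStats(k.astype(np.uint8))
    for i in range(1,n):
        if S[i,4]>15:
            q=W[L==i];print(" tall",cc[i].round(),S[i,4],"min",q.min(0).round(3),"max",q.max(0).round(3))
def at(c,u,v):
    W=C[c][0][v-2:v+3,u-2:u+3].reshape(-1,3);return np.nanmedian(W,0).round(4)
print("box/button top",at("top",400,240),at("side",235,322))
W,p=C["top"];k=(W[...,2]>.035)&(W[...,2]<.08)&(W[...,1]<-.25)&(W[...,0]>.3)&(W[...,0]<.55)
q=W[k];print(len(q),q.mean(0).round(4));q2=q[q[:,2]>.056];print("button",len(q2),q2.mean(0).round(4),np.median(q2[:,2]),q2.min(0),q2.max(0))
E
```

```text
side [255. 159.] mean [0.5402 0.2055 0.0489] med z 0.0491 rect [0.5427 0.2071] [0.077 0.082] 84.2
side [255. 203.] mean [0.5162 0.0139 0.0469] med z 0.0469 rect [0.5185 0.017 ] [0.086 0.068] 2.4
side mat z 0.0036
 tall [272. 136.] 120 min [0.575 0.161 0.1  ] max [0.605 0.242 0.175]
 tall [277. 178.] 217 min [ 0.566 -0.022  0.101] max [0.595 0.063 0.175]
 tall [293. 226.] 300 min [ 0.566 -0.215  0.1  ] max [ 0.622 -0.132  0.185]
top [196. 201.] mean [0.541  0.2083 0.0475] med z 0.0475 rect [0.5414 0.2095] [0.072 0.086] 83.5
top [262. 208.] mean [0.5177 0.0155 0.0458] med z 0.0459 rect [0.5171 0.0161] [0.086 0.07 ] 3.2
top mat z 0.0019
 tall [198. 127.] 22 min [0.745 0.184 0.1  ] max [0.75  0.202 0.123]
 tall [332. 176.] 350 min [ 0.566 -0.215  0.101] max [ 0.622 -0.134  0.183]
 tall [192. 179.] 195 min [0.574 0.16  0.101] max [0.605 0.239 0.174]
 tall [259. 181.] 247 min [ 0.567 -0.018  0.103] max [0.595 0.061 0.175]
box/button top [ 0.4176 -0.3789  0.0685] [ 0.4193 -0.3883  0.0683]
1528 [ 0.4184 -0.4325  0.0509]
button 412 [ 0.4094 -0.4859  0.0658] 0.06652075164289684 [ 0.32539273 -0.66425584  0.05605458] [ 0.47308008 -0.35620343  0.07988347]
```

```bash
python3 - <<'E'
from h import *
from scipy.optimize import least_squares
Q=[];B=None
for c,b in(("side",.0036),("top",.0019)):
    W=cloud(c,np.load(f"pics/{c}0.npy")).reshape(-1,3);W=W[np.isfinite(W[:,0])]-[0,0,b];Q.append(W)
    k=W[(W[:,1]<-.33)&(W[:,1]>-.46)&(W[:,0]>.34)&(W[:,0]<.48)]
    for lo,hi in((.038,.05),(.06,.075)):
        s=k[(k[:,2]>lo)&(k[:,2]<hi)];print(c,lo,len(s),s.mean(0).round(4),np.median(s[:,2]).round(4),cv2.minAreaRect(s[:,:2].astype(np.float32)))
for n,y0,y1 in(("L",.15,.25),("M",-.03,.075),("S",-.225,-.12)):
  for j,c in enumerate(("side","top")):
    W=Q[j]
    s=W[(W[:,1]>y0)&(W[:,1]<y1)&(W[:,0]>.555)&(W[:,0]<.64)&(W[:,2]>.085)&(W[:,2]<.2)]
    f=least_squares(lambda p:s[:,0]-(p[0]+p[1]*(s[:,1]-.5*(y0+y1))+p[2]*(s[:,2]-.12)),[.58,0,0],loss="soft_l1",f_scale=.003)
    p=f.x;print(n,c,len(s),"x@z.12,ymid",p[0].round(4),"dx/dy",p[1].round(3),"dx/dz",p[2].round(3),"rms",np.sqrt(np.median(f.fun**2)).round(4),"y",np.percentile(s[:,1],[1,50,99]).round(4),"z",np.percentile(s[:,2],[1,98]).round(4))
    # tab: y centre of top strip
    t=s[s[:,2]>np.percentile(s[:,2],99)-.008];print("   top strip",t.mean(0).round(4),t[:,1].min().round(4),t[:,1].max().round(4))
E
```

```text
side 0.038 1068 [ 0.4263 -0.3836  0.0425] 0.0423 ((0.4259074032306671, -0.37967225909233093), (0.1093127503991127, 0.09111685305833817), 16.937864303588867)
side 0.06 157 [ 0.4166 -0.3834  0.0648] 0.0648 ((0.4161311984062195, -0.3818250000476837), (0.034604139626026154, 0.03203775733709335), 84.7325668334961)
top 0.038 823 [ 0.4249 -0.378   0.0433] 0.0433 ((0.424874484539032, -0.38032054901123047), (0.11063238233327866, 0.09138290584087372), 17.318758010864258)
top 0.06 120 [ 0.4168 -0.3812  0.0659] 0.066 ((0.417436420917511, -0.3790381848812103), (0.03786861151456833, 0.034369904547929764), 88.44025421142578)
L side 127 x@z.12,ymid 0.5958 dx/dy -0.008 dx/dz -0.069 rms 0.0038 y [0.1601 0.1885 0.2406] z [0.0906 0.171 ]
   top strip [0.5897 0.2012 0.1667] 0.1855 0.2174
L top 203 x@z.12,ymid 0.5985 dx/dy 0.077 dx/dz -0.115 rms 0.0056 y [0.1603 0.1983 0.2381] z [0.0919 0.1719]
   top strip [0.5893 0.2012 0.1677] 0.1825 0.218
M side 243 x@z.12,ymid 0.5839 dx/dy -0.081 dx/dz 0.042 rms 0.0019 y [-0.02    0.0105  0.06  ] z [0.0859 0.1696]
   top strip [0.5794 0.0185 0.1656] 0.0026 0.0379
M top 263 x@z.12,ymid 0.5841 dx/dy -0.053 dx/dz 0.034 rms 0.0031 y [-0.018   0.0189  0.0594] z [0.0917 0.1707]
   top strip [0.5791 0.0207 0.1666] 0.0055 0.0371
S side 327 x@z.12,ymid 0.6109 dx/dy 0.008 dx/dz -0.447 rms 0.0029 y [-0.2145 -0.1806 -0.1358] z [0.0863 0.1774]
   top strip [ 0.5815 -0.175   0.1734] -0.1941 -0.158
S top 384 x@z.12,ymid 0.612 dx/dy -0.006 dx/dz -0.447 rms 0.0028 y [-0.213  -0.1737 -0.1343] z [0.0877 0.1783]
   top strip [ 0.5819 -0.1741  0.1746] -0.1922 -0.1576
```

```bash
python3 - <<'E'
from h import *
W=cloud("side",np.load("pics/side0.npy"));p=np.load("pics/side0rgb.npy")
cv2.imwrite("pics/cov.png",cv2.resize(p[115:285,220:330,::-1],None,fx=4.6,fy=3.5,interpolation=cv2.INTER_CUBIC))
E
```

```text
(no output)
```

View pics/cov.png

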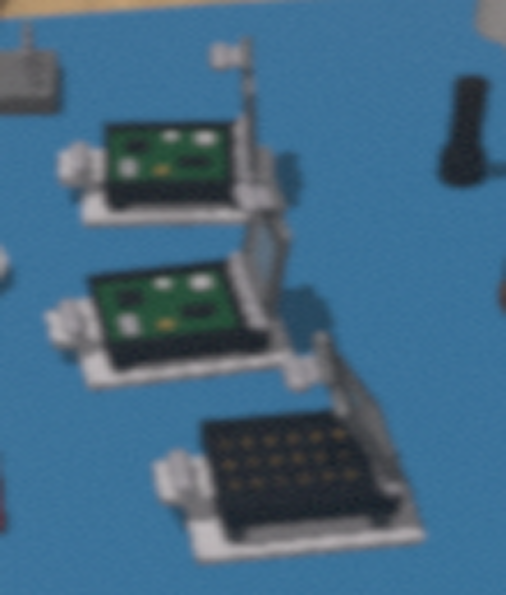

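Request:
servo_tool --commands '[[[-1, -0.42, -0.2], [0, 0, 0]], [[-1, -0.42, -0.2], [0, 0, 0]], [[-1, -0.42, -0.2], [0, 0, 0]], [[-1, -0.42, -0.2], [0, 0, 0]], [[-1, -0.42, -0.2], [0, 0, 0]], [[-1, -0.42, -0.2], [0, 0, 0]], [[-1, -0.42, -0.2], [0, 0, 0]]]' --claw 1

```text
clock: 1.6
tcp_pos: [0.4782, 0.3989, 0.3016]
orientation: [0.716, 3.056, 0.0]
contact_force: [0.9, 0.8, -0.4]
grip_width: 0.0002
gripper_force: 0.0
```

Request:
servo_tool --commands '[[[-1, -0.42, 0], [0, 0, -0.09]], [[-1, -0.42, 0], [0, 0, -0.18]], [[-1, -0.42, 0], [0, 0, -0.215]], [[-1, -0.42, 0], [0, 0, -0.215]], [[-1, -0.42, 0], [0, 0, -0.215]], [[-1, -0.42, 0], [0, 0, -0.215]], [[-1, -0.42, 0], [0, 0, -0.215]], [[-1, -0.42, 0], [0, 0, -0.215]]]'

```text
clock: 2.4
tcp_pos: [0.6523, 0.2013, 0.2998]
orientation: [-0.178, -3.135, -0.001]
contact_force: [-0.5, 0.6, 0.2]
grip_width: 0.0003
gripper_force: 0.0
```

Request:
servo_tool --commands '[[[0, -0.024, 0.18], [0, 0, 0]], [[0, -0.024, 0.36], [0, 0, 0]], [[0, -0.024, 0.5], [0, 0, 0]], [[0, -0.024, 0.54], [0, 0, 0]], [[0, -0.024, 0.54], [0, 0, 0]], [[0, -0.024, 0.54], [0, 0, 0]]]'

```text
clock: 3.0
tcp_pos: [0.6529, 0.1957, 0.1673]
orientation: [0.177, 3.134, 0.003]
contact_force: [-0.5, -0.9, 0.6]
grip_width: -0.0001
gripper_force: 0.0
```

```bash
python3 - <<'E'
from h import *
o=r.get_obs();print(o['clock'],o['tcp_pos'],o['contact_force'])
p,d=r.grab_frame("side");W=cloud("side",d)-[0,0,.0036];p2,_=r.grab_frame("wrist")
a=cv2.resize(p[80:230,190:340,::-1],(560,560),interpolation=cv2.INTER_CUBIC)
cv2.imwrite("pics/s1.png",a)
E
```

```text
3.0 [0.65292571 0.1956781  0.16732473] [-0.45206751 -0.91466557  0.59857462]
```

View pics/s1.png

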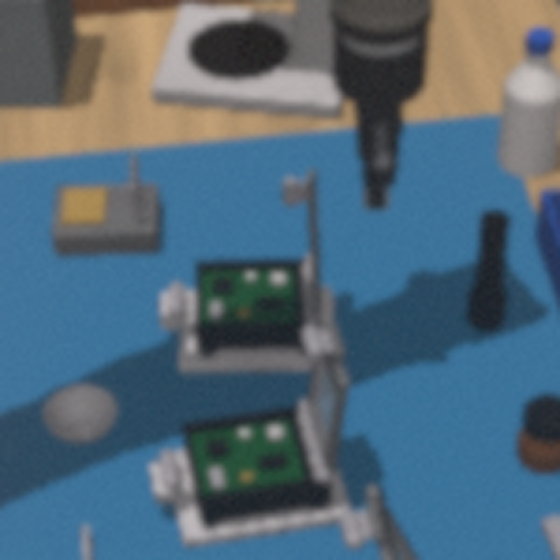

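The finger tip at (375,200) is well behind the cover, whose tab is at (313,180). I'll swing it over along the arc, down to about 0.5 rad.

Request:
servo_tool --commands '[[[0.08, 0, 0], [0, 0, 0]], [[0.12, 0, 0], [0, 0, 0]], [[0.15, 0, 0], [0, 0, 0]], [[0.187, 0, 0.003], [0, 0, 0]], [[0.224, 0, 0.005], [0, 0, 0]], [[0.26, 0, 0.015], [0, 0, 0]], [[0.294, 0, 0.026], [0, 0, 0]], [[0.328, 0, 0.042], [0, 0, 0]], [[0.36, 0, 0.06], [0, 0, 0]], [[0.39, 0, 0.082], [0, 0, 0]], [[0.417, 0, 0.106], [0, 0, 0]], [[0.442, 0, 0.134], [0, 0, 0]], [[0.464, 0, 0.164], [0, 0, 0]]]'

```text
clock: 4.4
tcp_pos: [0.5361, 0.2074, 0.1237]
orientation: [-0.179, -3.136, 0.0]
contact_force: [-0.4, 0.1, 4.6]
grip_width: 0.0003
gripper_force: 1.6
```

Request:
servo_tool --commands '[[[0.014, 0, 0.024], [0, 0, 0]], [[0.027, 0, 0.048], [0, 0, 0]], [[0.034, 0, 0.066], [0, 0, 0]], [[0.04, 0, 0.082], [0, 0, 0]], [[0.04, 0, 0.082], [0, 0, 0]]]'

```text
clock: 4.9
tcp_pos: [0.5266, 0.2083, 0.1031]
orientation: [-0.179, -3.136, 0.001]
contact_force: [-0.5, -0.8, 0.4]
grip_width: 0.0
gripper_force: 0.3
```

Request:
servo_tool --commands '[[[0.004, 0, 0.008], [0, 0, 0]], [[0.008, 0, 0.016], [0, 0, 0]], [[0.008, 0, 0.024], [0, 0, 0]], [[0.008, 0, 0.024], [0, 0, 0]]]'

```text
clock: 5.3
tcp_pos: [0.5249, 0.2085, 0.0976]
orientation: [-0.179, -3.136, 0.0]
contact_force: [-0.9, 0.2, 2.0]
grip_width: 0.0002
gripper_force: 0.8
```

Request:
servo_tool --commands '[[[0, 0, 0.006], [0, 0, 0]], [[0, 0, 0.012], [0, 0, 0]], [[0, 0, 0.012], [0, 0, 0]]]'

```text
clock: 5.6
tcp_pos: [0.5247, 0.2087, 0.0945]
orientation: [-0.179, -3.136, 0.0]
contact_force: [-1.1, -0.3, 1.5]
grip_width: 0.0001
gripper_force: 0.8
```

Request:
servo_tool --commands '[[[0, 0, 0.006], [0, 0, 0]], [[0, 0, 0.012], [0, 0, 0]], [[0, 0, 0.012], [0, 0, 0]]]'

```text
clock: 5.9
tcp_pos: [0.5247, 0.2088, 0.092]
orientation: [-0.179, -3.136, -0.0]
contact_force: [-3.5, -0.1, 7.6]
grip_width: -0.0001
gripper_force: 3.4
```

Request:
servo_tool --commands '[[[0, 0, 0.006], [0, 0, 0]], [[0, 0, 0.01], [0, 0, 0]], [[0, 0, 0.01], [0, 0, 0]]]'

```text
clock: 6.2
tcp_pos: [0.5244, 0.2089, 0.0901]
orientation: [-0.179, -3.135, -0.0]
contact_force: [-7.3, -1.2, 14.0]
grip_width: -0.0003
gripper_force: 6.5
```

Request:
servo_tool --commands '[[[0, 0, 0.006], [0, 0, 0]], [[0, 0, 0.01], [0, 0, 0]], [[0, 0, 0.01], [0, 0, 0]]]'

```text
clock: 6.5
tcp_pos: [0.5238, 0.2089, 0.0872]
orientation: [-0.178, -3.134, 0.0]
contact_force: [-6.2, -0.3, 11.8]
grip_width: -0.0004
gripper_force: 5.7
```

Request:
servo_tool --commands '[[[0, 0, 0.006], [0, 0, 0]], [[0, 0, 0.01], [0, 0, 0]], [[0, 0, 0.01], [0, 0, 0]]]'

```text
clock: 6.8
tcp_pos: [0.5245, 0.2088, 0.0841]
orientation: [-0.179, -3.136, -0.0]
contact_force: [-0.8, 0.2, 2.3]
grip_width: 0.0004
gripper_force: 0.7
```

Request:
servo_tool --commands '[[[0, 0, 0.006], [0, 0, 0]], [[0, 0, 0.01], [0, 0, 0]], [[0, 0, 0.01], [0, 0, 0]]]'

```text
clock: 7.1
tcp_pos: [0.5253, 0.2084, 0.0814]
orientation: [0.18, 3.136, -0.0]
contact_force: [-0.2, -0.6, -0.1]
grip_width: -0.0001
gripper_force: 0.0
```

The force rose to 14 N, then dropped to zero, so the catch took the cover. I'll rise and move over behind the second cover.

Request:
servo_tool --commands '[[[0, 0, -0.2], [0, 0, 0]], [[0, 0, -0.4], [0, 0, 0]], [[0, 0, -0.6], [0, 0, 0]], [[0, 0, -0.8], [0, 0, 0]], [[-0.1, -0.14, -0.836], [0, 0, -0.05]], [[-0.2, -0.28, -0.836], [0, 0, -0.103]], [[-0.3, -0.42, -0.836], [0, 0, -0.103]], [[-0.4, -0.56, -0.836], [0, 0, -0.103]], [[-0.5, -0.69, -0.836], [0, 0, -0.103]], [[-0.506, -0.69, -0.836], [0, 0, -0.103]], [[-0.506, -0.69, -0.836], [0, 0, -0.103]]]'

```text
clock: 8.2
tcp_pos: [0.6314, 0.0215, 0.2903]
orientation: [0.07, -3.141, 0.001]
contact_force: [0.1, 0.9, -0.4]
grip_width: -0.0003
gripper_force: 0.0
```

```bash
python3 - <<'E'
from h import *
o=r.get_obs();print(o['clock'],o['tcp_pos'],o['orientation'],o['contact_force'])
p,d=r.grab_frame("side");W=cloud("side",d)-[0,0,.0036]
a=cv2.resize(p[80:240,190:350,::-1],(590,590),interpolation=cv2.INTER_CUBIC)
cv2.imwrite("pics/s2.png",a)
for x in (.47,.49,.51,.53,.55,.57,.59):
    k=(abs(W[...,0]-x)<.008)&(abs(W[...,1]-.208+(x-.53)*.11)<.012);print(x,np.median(W[k][:,2]).round(4),k.sum())
E
```

```text
8.2 [0.63141471 0.02145996 0.29032718] [ 7.04507086e-02 -3.14059425e+00  6.48917842e-04] [ 0.13753945  0.86611921 -0.39752823]
0.47 0.0269 50
0.49 0.0515 40
0.51 0.0582 23
0.53 0.0561 21
0.55 0.0558 18
0.57 0.0557 22
0.59 0.0587 21
```

View pics/s2.png

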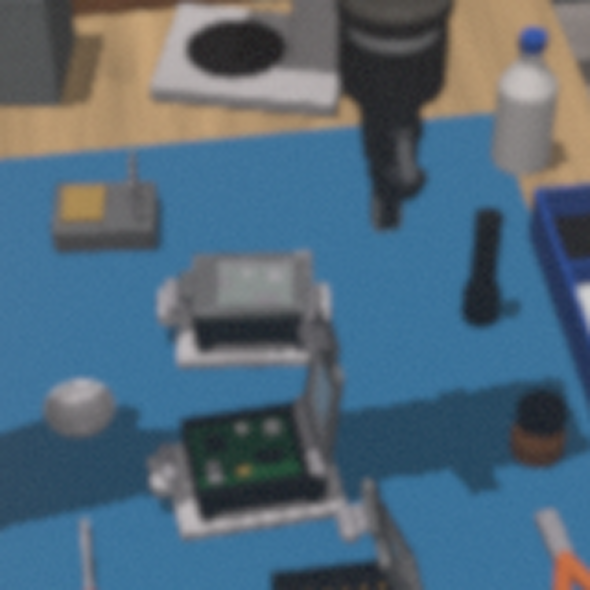

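The first cover lies flat and latched, with its window at (255,280). I'll repeat the sequence on the second cover.

Request:
servo_tool --commands '[[[0, 0, 0.18], [0, 0, 0]], [[0, 0, 0.36], [0, 0, 0]], [[0, 0, 0.47], [0, 0, 0]], [[0, 0, 0.5], [0, 0, 0]], [[0, 0, 0.5], [0, 0, 0]], [[0, 0, 0.5], [0, 0, 0]]]'

```text
clock: 8.85
tcp_pos: [0.6321, 0.0237, 0.1676]
orientation: [-0.076, 3.138, 0.001]
contact_force: [0.4, -0.3, -0.2]
grip_width: 0.0002
gripper_force: 0.0
```

Request:
servo_tool --commands '[[[0.08, 0, 0], [0, 0, 0]], [[0.12, 0, 0], [0, 0, 0]], [[0.15, 0, 0], [0, 0, 0]], [[0.187, 0, 0.003], [0, 0, 0]], [[0.224, 0, 0.005], [0, 0, 0]], [[0.26, 0, 0.015], [0, 0, 0]], [[0.294, 0, 0.026], [0, 0, 0]], [[0.328, 0, 0.042], [0, 0, 0]], [[0.36, 0, 0.06], [0, 0, 0]], [[0.39, 0, 0.082], [0, 0, 0]], [[0.417, 0, 0.106], [0, 0, 0]], [[0.442, 0, 0.134], [0, 0, 0]], [[0.464, 0, 0.164], [0, 0, 0]]]'

```text
clock: 10.15
tcp_pos: [0.5144, 0.0173, 0.1241]
orientation: [0.075, -3.14, 0.0]
contact_force: [-0.6, -0.3, 3.2]
grip_width: 0.0003
gripper_force: 1.6
```

Request:
servo_tool --commands '[[[0.014, 0, 0.024], [0, 0, 0]], [[0.027, 0, 0.048], [0, 0, 0]], [[0.034, 0, 0.066], [0, 0, 0]], [[0.04, 0, 0.082], [0, 0, 0]], [[0.04, 0, 0.082], [0, 0, 0]]]'

```text
clock: 10.65
tcp_pos: [0.5047, 0.0169, 0.1036]
orientation: [0.075, -3.14, 0.0]
contact_force: [-0.7, -0.1, 0.1]
grip_width: -0.0003
gripper_force: 0.2
```

Request:
servo_tool --commands '[[[0.004, 0, 0.008], [0, 0, 0]], [[0.008, 0, 0.016], [0, 0, 0]], [[0.008, 0, 0.024], [0, 0, 0]], [[0.008, 0, 0.03], [0, 0, 0]], [[0.008, 0, 0.03], [0, 0, 0]]]'

```text
clock: 11.15
tcp_pos: [0.5029, 0.0168, 0.0965]
orientation: [0.075, -3.14, 0.0]
contact_force: [-0.9, 0.4, 0.8]
grip_width: 0.0003
gripper_force: 0.5
```

Request:
servo_tool --commands '[[[0, 0, 0.006], [0, 0, 0]], [[0, 0, 0.012], [0, 0, 0]], [[0, 0, 0.012], [0, 0, 0]]]'

```text
clock: 11.45
tcp_pos: [0.503, 0.0168, 0.0936]
orientation: [0.075, -3.14, 0.0]
contact_force: [-0.9, 0.5, 2.4]
grip_width: -0.0
gripper_force: 0.8
```

Request:
servo_tool --commands '[[[0, 0, 0.006], [0, 0, 0]], [[0, 0, 0.012], [0, 0, 0]], [[0, 0, 0.012], [0, 0, 0]]]'

```text
clock: 11.75
tcp_pos: [0.503, 0.0168, 0.0906]
orientation: [0.075, -3.14, 0.0]
contact_force: [-0.8, -0.2, 3.2]
grip_width: 0.0003
gripper_force: 1.2
```

Request:
servo_tool --commands '[[[0, 0, 0.006], [0, 0, 0]], [[0, 0, 0.012], [0, 0, 0]], [[0, 0, 0.012], [0, 0, 0]]]'

```text
clock: 12.05
tcp_pos: [0.5027, 0.0168, 0.0882]
orientation: [0.075, -3.14, -0.0]
contact_force: [-6.3, 0.1, 13.4]
grip_width: -0.0002
gripper_force: 5.7
```

Request:
servo_tool --commands '[[[0, 0, 0.006], [0, 0, 0]], [[0, 0, 0.01], [0, 0, 0]], [[0, 0, 0.01], [0, 0, 0]]]'

```text
clock: 12.35
tcp_pos: [0.5022, 0.0167, 0.0856]
orientation: [0.075, -3.139, -0.0]
contact_force: [-6.3, -1.2, 13.0]
grip_width: -0.0001
gripper_force: 5.9
```

Request:
servo_tool --commands '[[[0, 0, 0.006], [0, 0, 0]], [[0, 0, 0.01], [0, 0, 0]], [[0, 0, 0.01], [0, 0, 0]]]'

```text
clock: 12.65
tcp_pos: [0.5027, 0.0167, 0.0826]
orientation: [0.075, -3.14, 0.0]
contact_force: [-0.7, -0.4, -0.6]
grip_width: -0.0
gripper_force: 0.1
```

Request:
servo_tool --commands '[[[0, 0, -0.2], [0, 0, 0]], [[0, 0, -0.4], [0, 0, 0]], [[0, 0, -0.6], [0, 0, 0]], [[0, 0, -0.8], [0, 0, 0]], [[0.05, -0.2, -0.83], [0, 0, 0]], [[0.1, -0.4, -0.83], [0, 0, 0]], [[0.15, -0.6, -0.83], [0, 0, 0]], [[0.2, -0.785, -0.83], [0, 0, 0]], [[0.21, -0.785, -0.83], [0, 0, 0]], [[0.21, -0.785, -0.83], [0, 0, 0]]]'

```text
clock: 13.65
tcp_pos: [0.4597, -0.1833, 0.2903]
orientation: [-0.069, 3.14, -0.001]
contact_force: [0.8, 0.6, -0.4]
grip_width: 0.0001
gripper_force: 0.0
```

Request:
servo_tool --commands '[[[0.05, -0.2, 0], [0, 0, 0]], [[0.1, -0.4, 0], [0, 0, 0]], [[0.15, -0.6, 0], [0, 0, 0]], [[0.2, -0.785, 0], [0, 0, 0]], [[0.21, -0.785, 0], [0, 0, 0]], [[0.21, -0.785, 0], [0, 0, 0]]]'

```text
clock: 14.25
tcp_pos: [0.4174, -0.3803, 0.2898]
orientation: [0.074, -3.14, -0.0]
contact_force: [0.6, 0.1, -0.7]
grip_width: 0.0003
gripper_force: 0.0
```

```bash
python3 - <<'E'
from h import *
o=r.get_obs();print(o['clock'],o['tcp_pos'],o['orientation'],o['contact_force'])
p,d=r.grab_frame("side");W=cloud("side",d)-[0,0,.0036]
cv2.imwrite("pics/s3.png",cv2.resize(p[90:370,130:410,::-1],(590,590),interpolation=cv2.INTER_CUBIC))
for n,x0,y0,s in(("L",.541,.2085,-.113),("M",.5178,.0162,.049)):
  for x in (.46,.48,.5,.52,.54,.56,.58):
    k=(abs(W[...,0]-x)<.008)&(abs(W[...,1]-y0-(x-x0)*s)<.012);print(n,x,np.median(W[k][:,2]).round(4))
m=r.camera_model("wrist");p,d=r.grab_frame("wrist");print([(x['uv'],x['confidence']) for x in r.mark_of("wrist","start_top")])
cv2.imwrite("pics/w3.png",p[:,:,::-1])
E
```

```text
14.25 [ 0.41742169 -0.38032473  0.28979988] [ 7.35602460e-02 -3.14043494e+00 -1.65905444e-04] [ 0.59998517  0.10421302 -0.6701057 ]
L 0.46 nan
L 0.48 nan
L 0.5 nan
L 0.52 nan
L 0.54 0.0549
L 0.56 0.0557
L 0.58 0.0564
M 0.46 nan
M 0.48 0.0614
M 0.5 0.059
M 0.52 0.0579
M 0.54 0.0557
M 0.56 0.0551
M 0.58 0.0535
[([254.9, 165.1], 0.98)]
  return _methods._mean(a, axis=axis, dtype=dtype,
  ret = ret.dtype.type(ret / rcount)
```

View pics/s3.png

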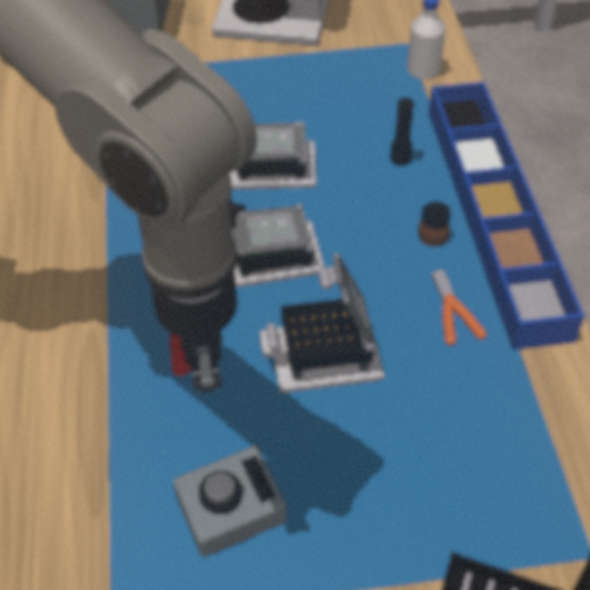

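Both covers look shut at (275,150) and (275,235), the spare is still open, and the box is clear at (225,495). The depth slope on the second cover is ambiguous, so I'll check it with the top camera.

```bash
python3 - <<'E'
from h import *
for c,b in(("top",.0019),("side",.0036)):
  W=cloud(c,r.grab_frame(c)[1])-[0,0,b]
  for n,x0,y0,s in(("L",.541,.2085,-.113),("M",.5178,.0162,.049)):
    k=(W[...,0]>x0-.035)&(W[...,0]<x0+.055)&(abs(W[...,1]-y0-(W[...,0]-x0)*s)<.036)&(W[...,2]>.03)&(W[...,2]<.09)
    q=W[k];A=np.c_[q[:,0]-x0,q[:,1]-y0,np.ones(len(q))]
    f=np.linalg.lstsq(A,q[:,2],rcond=None)[0];print(c,n,len(q),f.round(4))
# wrist measure of button
o=r.get_obs();m=r.camera_model("wrist");from scipy.spatial.transform import Rotation as R
p,d=r.grab_frame("wrist");u,v=r.mark_of("wrist","start_top")[0]['uv'];z=np.median(d[int(v)-2:int(v)+3,int(u)-2:int(u)+3])
P=cv2.undistortPoints(np.array([[[u,v]]]),np.array([[m['fx'],0,m['cx']],[0,m['fy'],m['cy']],[0,0,1]]),np.array([m['k1'],0,0,0]))[0,0]
t=m['hand_eye']@[P[0]*z,P[1]*z,z,1];print("button",o['tcp_pos']+R.from_rotvec(o['orientation']).apply(t[:3]))
E
```

```text
top L 747 [0.0006 0.0002 0.0567]
top M 770 [-0.06   -0.0059  0.0587]
side L 315 [0.0347 0.0055 0.0554]
side M 550 [-0.046   0.0535  0.0567]
button [ 0.41724806 -0.37816726  0.06881771]
```

The top view fits the first cover flat at 0.001 rad, but the second is still about 0.06 rad open, stuck just short of home. I'll go back and press it further.

Request:
servo_tool --commands '[[[-0.05, 0.2, 0], [0, 0, 0]], [[-0.1, 0.4, 0], [0, 0, 0]], [[-0.15, 0.6, 0], [0, 0, 0]], [[-0.2, 0.785, 0], [0, 0, 0]], [[-0.21, 0.785, 0], [0, 0, 0]], [[-0.21, 0.785, 0], [0, 0, 0]]]'

```text
clock: 15.2
tcp_pos: [0.4609, -0.1798, 0.2905]
orientation: [-0.082, 3.14, 0.0]
contact_force: [-0.1, 0.6, 0.3]
grip_width: 0.0002
gripper_force: 0.0
```

Request:
servo_tool --commands '[[[-0.05, 0.2, 0], [0, 0, 0]], [[-0.1, 0.4, 0], [0, 0, 0]], [[-0.15, 0.6, 0], [0, 0, 0]], [[-0.2, 0.785, 0], [0, 0, 0]], [[-0.21, 0.785, 0], [0, 0, 0]], [[-0.21, 0.785, 0.2], [0, 0, 0]], [[-0.21, 0.785, 0.4], [0, 0, 0]], [[-0.21, 0.785, 0.6], [0, 0, 0]], [[-0.21, 0.785, 0.75], [0, 0, 0]], [[-0.21, 0.785, 0.8], [0, 0, 0]], [[-0.21, 0.785, 0.8], [0, 0, 0]]]'

```text
clock: 16.3
tcp_pos: [0.5025, 0.0152, 0.0892]
orientation: [0.072, -3.138, 0.002]
contact_force: [-0.4, 0.0, -0.5]
grip_width: -0.0002
gripper_force: 0.0
```

Request:
servo_tool --commands '[[[0, 0, 0.01], [0, 0, 0]], [[0, 0, 0.02], [0, 0, 0]], [[0, 0, 0.03], [0, 0, 0]], [[0, 0, 0.03], [0, 0, 0]]]'

```text
clock: 16.7
tcp_pos: [0.5036, 0.0169, 0.0835]
orientation: [-0.075, 3.139, 0.0]
contact_force: [0.8, -0.2, -0.6]
grip_width: 0.0004
gripper_force: 0.0
```

Request:
servo_tool --commands '[[[0, 0, 0.006], [0, 0, 0]], [[0, 0, 0.012], [0, 0, 0]], [[0, 0, 0.012], [0, 0, 0]]]'

```text
clock: 17.0
tcp_pos: [0.5031, 0.0168, 0.0797]
orientation: [0.075, -3.141, -0.0]
contact_force: [-0.1, 0.1, -0.1]
grip_width: 0.0
gripper_force: 0.0
```

Request:
servo_tool --commands '[[[0, 0, 0.004], [0, 0, 0]], [[0, 0, 0.008], [0, 0, 0]], [[0, 0, 0.008], [0, 0, 0]]]'

```text
clock: 17.3
tcp_pos: [0.5031, 0.0168, 0.0776]
orientation: [0.075, -3.14, 0.0]
contact_force: [0.6, -0.1, -0.3]
grip_width: 0.0001
gripper_force: 0.0
```

Request:
servo_tool --commands '[[[0, 0, 0.004], [0, 0, 0]], [[0, 0, 0.008], [0, 0, 0]], [[0, 0, 0.008], [0, 0, 0]]]'

```text
clock: 17.6
tcp_pos: [0.5032, 0.0167, 0.077]
orientation: [0.074, -3.141, -0.001]
contact_force: [-6.0, -0.9, 17.4]
grip_width: 0.0
gripper_force: 8.7
```

Request:
servo_tool --commands '[[[0, 0, 0.003], [0, 0, 0]], [[0, 0, 0.006], [0, 0, 0]], [[0, 0, 0.006], [0, 0, 0]]]'

```text
clock: 17.9
tcp_pos: [0.5032, 0.0168, 0.0767]
orientation: [0.074, -3.141, -0.002]
contact_force: [-9.2, -1.0, 32.4]
grip_width: 0.0
gripper_force: 16.2
```

It is on firm pads at 32 N. I'll lift off and check the measurement bias against the board's slope before closing.

Request:
servo_tool --commands '[[[0, 0, -0.2], [0, 0, 0]], [[0, 0, -0.4], [0, 0, 0]], [[0, 0, -0.6], [0, 0, 0]], [[0, 0, -0.8], [0, 0, 0]], [[0.05, -0.2, -0.84], [0, 0, 0]], [[0.1, -0.4, -0.84], [0, 0, 0]], [[0.15, -0.6, -0.84], [0, 0, 0]], [[0.2, -0.785, -0.84], [0, 0, 0]], [[0.21, -0.785, -0.84], [0, 0, 0]], [[0.21, -0.785, -0.84], [0, 0, 0]]]'

```text
clock: 18.9
tcp_pos: [0.4592, -0.1832, 0.2843]
orientation: [0.069, -3.141, -0.0]
contact_force: [0.0, 0.1, -0.2]
grip_width: 0.0001
gripper_force: 0.0
```

Request:
servo_tool --commands '[[[0.05, -0.2, 0], [0, 0, 0]], [[0.1, -0.4, 0], [0, 0, 0]], [[0.15, -0.6, 0], [0, 0, 0]], [[0.2, -0.785, 0], [0, 0, 0]], [[0.21, -0.785, 0], [0, 0, 0]], [[0.21, -0.785, 0], [0, 0, 0]]]'

```text
clock: 19.5
tcp_pos: [0.4172, -0.3801, 0.2838]
orientation: [0.073, -3.14, -0.001]
contact_force: [0.1, 0.8, -0.3]
grip_width: 0.0002
gripper_force: 0.0
```

```bash
python3 - <<'E'
from h import *
print(r.get_obs()['tcp_pos'])
p,dn=r.grab_frame("top");cv2.imwrite("pics/t4.png",cv2.resize(p[150:250,160:300,::-1],(784,560),interpolation=cv2.INTER_CUBIC))
for nm,d in(("before",np.load("pics/top0.npy")),("now",dn)):
  W=cloud("top",d)-[0,0,.0019]
  for n,x0,y0,s in(("L",.541,.2085,-.113),("M",.5178,.0162,.049)):
   xr=W[...,0]-x0;yr=W[...,1]-y0-xr*s
   for hi in (.03,.05):
    k=(xr>-.03)&(xr<hi)&(abs(yr)<.028)&(W[...,2]>.035)&(W[...,2]<.075)
    A=np.c_[xr[k],yr[k],np.ones(k.sum())];print(nm,n,hi,k.sum(),np.linalg.lstsq(A,W[k][:,2],rcond=None)[0].round(4))
   if nm=="now":print([(x,np.median(W[(abs(xr-x)<.005)&(abs(abs(yr)-.033)<.004)&(W[...,2]>.03)][:,2]).round(4)) for x in(-.03,-.02,-.01,0,.01,.02,.03,.04,.05)])
E
```

```text
[ 0.41717309 -0.38012137  0.28379471]
before L 0.03 373 [-0.0088 -0.0067  0.046 ]
before L 0.05 493 [-0.0281  0.0052  0.046 ]
before M 0.03 392 [-0.0171  0.0072  0.0446]
before M 0.05 516 [-0.0426  0.0004  0.0444]
now L 0.03 382 [-0.008  -0.0024  0.0563]
now L 0.05 507 [ 0.0057 -0.0076  0.0564]
[(-0.03, np.float64(0.0582)), (-0.02, np.float64(0.0575)), (-0.01, np.float64(0.0572)), (0, np.float64(0.0574)), (0.01, np.float64(0.058)), (0.02, np.float64(0.0585)), (0.03, np.float64(0.0586)), (0.04, np.float64(0.0566)), (0.05, np.float64(0.0574))]
now M 0.03 401 [-0.0199 -0.0101  0.0546]
now M 0.05 532 [ 0.0054 -0.0071  0.0547]
[(-0.03, np.float64(0.0564)), (-0.02, np.float64(0.0544)), (-0.01, np.float64(0.0567)), (0, np.float64(0.0554)), (0.01, np.float64(0.0561)), (0.02, np.float64(0.0551)), (0.03, np.float64(0.0557)), (0.04, np.float64(0.0562)), (0.05, np.float64(0.0562))]
```

View pics/t4.png

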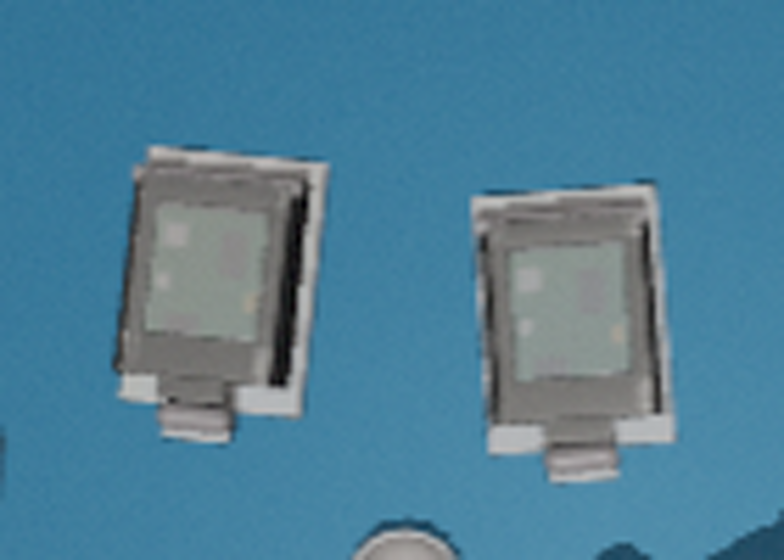

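Both covers are now flat, with slopes of 0.006 and 0.005; the second dropped 4 mm. Their tabs sit under the catches at (197,420) and (582,462). Now the button.

Request:
servo_tool --commands '[[[0, 0, 0.2], [0, 0, 0]], [[0, 0, 0.4], [0, 0, 0]], [[0, 0, 0.6], [0, 0, 0]], [[0, 0, 0.72], [0, 0, 0]], [[0, 0, 0.77], [0, 0, 0]], [[0, 0, 0.77], [0, 0, 0]]]'

```text
clock: 20.15
tcp_pos: [0.4176, -0.3779, 0.0906]
orientation: [0.079, -3.139, -0.004]
contact_force: [-0.5, -0.4, -0.7]
grip_width: 0.0
gripper_force: 0.0
```

Request:
servo_tool --commands '[[[0, 0, 0.02], [0, 0, 0]], [[0, 0, 0.03], [0, 0, 0]], [[0, 0, 0.04], [0, 0, 0]], [[0, 0, 0.048], [0, 0, 0]], [[0, 0, 0.048], [0, 0, 0]]]'

```text
clock: 20.65
tcp_pos: [0.4186, -0.3806, 0.0807]
orientation: [-0.076, 3.138, -0.002]
contact_force: [3.2, 1.3, 5.6]
grip_width: -0.0002
gripper_force: 2.7
```

Request:
servo_tool --commands '[[[0, 0, 0.006], [0, 0, 0]], [[0, 0, 0.012], [0, 0, 0]], [[0, 0, 0.012], [0, 0, 0]]]'

```text
clock: 20.95
tcp_pos: [0.4187, -0.3807, 0.0798]
orientation: [-0.075, 3.137, -0.0]
contact_force: [-1.3, 7.1, 26.5]
grip_width: 0.0
gripper_force: 13.7
```

Request:
servo_tool --commands '[[[0, 0, 0.004], [0, 0, 0]], [[0, 0, 0.008], [0, 0, 0]], [[0, 0, 0.008], [0, 0, 0]]]'

```text
clock: 21.25
tcp_pos: [0.4187, -0.3808, 0.0795]
orientation: [-0.074, 3.136, 0.001]
contact_force: [-6.4, 10.9, 44.5]
grip_width: 0.0002
gripper_force: 22.7
```

Request:
servo_tool --commands '[[[0, 0, -0.1], [0, 0, 0]], [[0, 0, -0.3], [0, 0, 0]], [[0, 0, -0.5], [0, 0, 0]], [[0, 0, -0.7], [0, 0, 0]], [[0, 0, -0.8], [0, 0, 0]], [[0, 0, -0.8], [0, 0, 0]], [[0, 0, -0.8], [0, 0, 0]]]'

```text
clock: 21.95
tcp_pos: [0.4164, -0.3803, 0.2746]
orientation: [0.074, -3.141, -0.0]
contact_force: [0.7, -0.2, -1.4]
grip_width: -0.0002
gripper_force: 0.0
```

```bash
python3 - <<'E'
from h import *
o=r.get_obs();print(o['tcp_pos'],o['contact_force'])
p,d=r.grab_frame("side");W=cloud("side",d)-[0,0,.0036]
k=np.hypot(W[...,0]-.417,W[...,1]+.381)<.012;print("button z",np.median(W[k][:,2]))
W=cloud("top",r.grab_frame("top")[1])-[0,0,.0019]
for n,x0,y0,s in(("L",.541,.2085,-.113),("M",.5178,.0162,.049)):
   xr=W[...,0]-x0;yr=W[...,1]-y0-xr*s;k=(xr>-.03)&(xr<.05)&(abs(yr)<.028)&(W[...,2]>.035)&(W[...,2]<.075)
   print(n,np.linalg.lstsq(np.c_[xr[k],yr[k],np.ones(k.sum())],W[k][:,2],rcond=None)[0].round(4))
k=(W[...,1]>-.225)&(W[...,1]<-.12)&(W[...,0]>.5)&(W[...,0]<.68);print("spare top",np.nanmax(W[k][:,2]))
E
```

```text
[ 0.41643037 -0.38025587  0.2746129 ] [ 0.7419417  -0.20126305 -1.3823215 ]
button z 0.6204851964448589
L [-0.0022 -0.0048  0.0564]
M [0.0083 0.0034 0.0548]
spare top 0.1807725301181896
```

```bash
python3 -c "
from bench import r
print(r.hand_in())"
```

```text
the job is handed in; nothing more can be done
None
```

I shut and latched both loaded covers, pressed the start button to its stop and let go, left the spare cover open, and handed the job in at about 22 s; the arm hid the button, so I did not see it come back up, and `hand_in` reported no verdict.

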